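# Stand a rinsed spotting tile up to drain

## Task

The white porcelain spotting tile lies flat on the deck of its draining stand. Push it against the foot of the slatted backrest, tip it up on that edge until it leans squarely on the backrest with its wells to the slats, without ever letting it drop, and then slide the blue-capped keeper post fully in so that it stands in front of the tile. Do not knock the loose bottles about.

Things in the scene. Friction and masses are not known exactly. Their poses are not given: they have to be found in the camera images.
- stand: Fixed draining stand: level grey deck and slatted aluminium backrest. Origin on the bench under the middle of the backrest's foot line; +x level towards the backrest (to the robot's left, within 0.4 rad), +y along it to the keeper's side (towards the robot), z up. Deck top at z = 45 mm, y = -65 to 65 mm. Keeper's track beside it: x = -53 to -7 mm, out to y = 143 mm, guide strips 6 mm high.
- backrest_foot (a point): Middle of the line where the backrest's front face meets the deck top (stand frame 0, 0, 45 mm). From here five slats, 12 mm wide, spread over y = -56 to 56 mm, rise 120 mm along a slope leaning 12 degrees from vertical away, towards the stand's +x. Axes as the stand's.
- deck_front (a point): Middle of the deck's front top edge, 100 mm before the backrest's foot (stand frame -100, 0, 45 mm). The deck is 12 mm thick and its side panels begin 30 mm further in, so below the tile's overhanging edge it is free down to the bench. Axes as the stand's.
- tile: Loose white porcelain tile, 130 mm (its x) by 110 mm (y) by 10 mm, about 0.25 kg; 12 grey wells, flat for contact, on the +z face. Origin: centre of the face without wells, its underside at the start. It starts flat on the deck, x to the backrest within 0.1 rad, far edge about 8 to 24 mm short of it; when pushed home its near edge overhangs the deck by 30 mm.
- tile_center (a point): Centre of the tile, half-way through its thickness; axes as the tile's. When the tile leans on the backrest this lies near x = 8 mm, y = 0, z = 110 mm in the stand's frame, with the tile's x pointing down along the slats and its z into them. As it tips, its lower far corner creeps 10 mm back from the slats.
- keeper (a joint): Slide of the keeper, m: 0 = fully out beside the deck, 0.05 = fully in at its stop, in front of the tile's face near one side. It moves along the stand's -y and stays where it is left; about 1.2 N of friction. It can be pushed on its outer (+y) side or pinched. Starts at 0 to 0.01.
- keeper_post (a point): On the axis of the keeper's post, 40 mm above the deck. Steel post, 15 mm diameter, with a blue cap of 22 mm diameter (from 20 to 32 mm above this point), on a blue foot 22 x 36 mm (stand's x, y) and 10 mm high. In the stand's frame: x = -30 mm, y = 93 mm minus the joint value, z = 85 mm.
- reagent_1: Loose bystander: clear bottle with yellow band and white cap, 45 mm across, 109 mm tall. Origin at the centre of its foot.
- reagent_2: Loose bystander: a second clear bottle with yellow band and white cap, 46 mm across, 109 mm tall. Origin at the centre of its foot.
- sample_1: Loose bystander: clear bottle with green band and white cap, 51 mm across, 139 mm tall. Origin at the centre of its foot.

How it is judged (in metres and radians):
On the way, in this order (a step that is already met when the one before it is completed fails the run):
1. the tile leans upright on the backrest (angle between tile's own z axis and vertical between 1.66 and 1.92 rad and angle between tile's own x axis and vertical above 2.75 rad and x of tile_center in the frame of stand between -0.01 and 0.025 m and y of tile_center in the frame of stand between -0.03 and 0.03 m and z of tile_center in the frame of stand between 0.098 and 0.118 m and angle between the y axis of tile and the y axis of stand, either way round below 0.12 rad), for 0.2 s.
2. the keeper is slid in (value of joint keeper above 0.042 m), for 0.2 s.
At the end, for the whole second after the job is handed in: The tile stands on its edge on the deck and leans still on the backrest, wells to the slats, its face within about 7 degrees of the backrest's slope and square to it, its centre within 30 mm of the backrest's middle; the keeper is within 8 mm of its inner stop (all of step 1 and value of joint keeper above 0.042 m and linear speed of tile below 0.02 m/s); the robot touches nothing.
It fails at once if the tile is dropped or flung (turning faster than 7 rad/s) (angular speed of tile above 7 rad/s).
It fails at once if a loose bottle is knocked over or shoved more than 40 mm ((distance of reagent_1 from where it was at the start of the episode above 0.04 m or angle between reagent_1's own z axis and vertical above 0.5 rad) or (distance of reagent_2 from where it was at the start of the episode above 0.04 m or angle between reagent_2's own z axis and vertical above 0.5 rad) or (distance of sample_1 from where it was at the start of the episode above 0.04 m or angle between sample_1's own z axis and vertical above 0.5 rad)).
It also fails if it takes over 56 s, if anything falls off the work surface, if the arm or the gripper's body presses on something with over 40 N, if the wrist force passes 120 N, or if a joint passes its speed limit or range.

## Robot

A 6-joint arm with a two-finger parallel gripper is mounted at the origin on a cart in front of the work surface, level with it; the furniture and walls round the work are solid. World frame = base frame: x ahead of the robot, y to its left, z up, the work surface at z = 0. Lengths are in m, angles in degrees, forces in N, time in s.
With the tool pointing down it reaches from about 0.375 to 0.975 m from the base axis. Payload 3.8 kg.
Tool frame: the origin (TCP) lies on the centre line of the jaws, within the pads' length; the fingertips stand 8 mm ahead of it and the grasp point (between the pads) lies 11 mm behind it; z points along the fingers, y is the direction in which the jaws open and shut (so a half turn about z gives the same grasp; the last joint's range is limited). The gripper opens to 88 mm and grips with 3 to 60 N. Pads are 18 mm wide; open, the fingers measure 123 mm over their backs; the gripper's body (75 mm by 187 mm) begins 45 mm behind the grasp point.
Start: joints at [64.177, 15.12, 91.902, -0, 72.978, -2.114], TCP at [0.271, 0.618, 0.247] pointing down, gripper open.
Joint ranges: [-150.88, 150.88], [-54.13, 125.18], [17.81, 147.31], [-75.09, 255.09], [0, 152.58], [-146.25, 146.25]. Speed limits (degrees/s): [147.25, 147.25, 180, 180, 180, 180].

## Interface

Orientations are given as [roll, pitch, yaw] about the fixed x, y, z axes, in that order (R = Rz(yaw) Ry(pitch) Rx(roll)).
In Python, from workcell import r gives the robot as it stands.
- The arm moves only by the tool arm_command, never from a script. Its argument "increments" is a list of rows, each an object of numbers: "tx", "ty", "tz": the shift along the tool's x, y, z in mm; "roll": the turn about the tool's z in degrees; "jaw": the finger opening in mm, from 0 to 88.1. In form: [{"tx": .., "ty": .., "tz": .., "roll": .., "jaw": ..}, ...]. A call has 1 to 5 rows; each row shifts and turns the commanded pose from where the row before left it, along the tool's axes as they then stand; what a row does not reach is not made up. A row lasts 1/8 s, in which the tool goes at most 62.5 mm and 10.7 degrees, less where a joint would pass 70% of its speed; a pose out of reach is approached as far as the arm can. A call with a gripper value outside its range is refused whole. The fingers move at their own pace and stop on an object; the grip force is fixed at half the most. Time passes only in rows, so rows that do not move let the fingers close. It gives the time, the measured TCP pose, the force and the opening at its end, in the units of the state.
- r.sense(): the state, without advancing time (a new reading comes with each control period).
- r.grab_frame(name): name is "side" or "top" or "wrist"; returns (picture, depth): 420x560x3 uint8, blue, green, red; 420x560 float32, m along the optical axis (not along the pixel's ray), 0 where there is no reading.
- r.camera_params(name): a dict with "vfov" (degrees; the focal length in pixels is half the picture's height over the tangent of half this angle, whatever the lens; pixels are square), "cx", "cy" (the principal point, pixels), "k1" (the pictures are not rectified: a ray, as slopes to the right and down, at radius r is drawn at 1 + k1 r^2 times it, then the intrinsics apply), "camera_from_world" (4x4, takes a point from world to camera coordinates); the wrist camera has in their place "tool_from_camera" (4x4, takes a point from camera to tool coordinates, whose origin is the TCP and whose axes are the flange's). Camera axes: x right, y up, looking along -z (the intrinsics and any distortion apply to the point x, -y, -z); pixel columns grow to the right and rows downward; lengths in m; the calibration is good to about 2 mm. A picture is of the moment at which its call begins: read the wrist's pose just before it. camera_params takes no time and is no camera call.
- r.close_job(): hands the job in, once; it reports no verdict.
The state is a dict: "t": time; "joint_pos": joint angles; "joint_velocities": joint speeds; "joint_efforts": joint torques, N m; "ee_pos": TCP position; "eef_rot": TCP orientation; "contact_force": force on the tool from outside, world axes, zero at the start; "wrist_torque": the same for the moment, N m; "grip_width": opening from 0.0 (shut) to 1.0 (fully open).
Only numpy, scipy, OpenCV 4.12 (cv2) and the standard library are available. Lean on these libraries where they do the work, as an engineer would, in place of code of your own. Each camera call takes 0.05 s, during which the arm holds its last target. There are 200 camera calls.

## Working session

There is one attempt and no reset: what is moved stays moved. The work goes in short steps, Python scripts to look and compute and a tool call to move; the robot and the scene stay as the last step left them, time stands still between calls to the robot, and variables do not carry over. Pictures are saved under pics/ and viewed, about 8 in all and at most 12, crops included, and the job is handed in when it is done.

Besides the shell and the picture viewer there is one more tool, called by a JSON object that holds its "fn" and its "kwargs", one argument or row to a line. arm_command: Moves the arm, as the interface text tells. Its arguments: {"type":"object","properties":{"increments":{"type":"array"}},"required":["increments"]}

```bash
mkdir -p pics; ls; cat > h.py <<'E'
import numpy as np, cv2
from workcell import r
from scipy.spatial.transform import Rotation as R
def tool():
    s=r.sense(); T=np.eye(4); T[:3,:3]=R.from_euler('xyz',s['eef_rot'],degrees=True).as_matrix(); T[:3,3]=s['ee_pos']; return T
def world_from_cam(name):
    p=r.camera_params(name)
    return tool()@np.array(p['tool_from_camera']) if name=='wrist' else np.linalg.inv(np.array(p['camera_from_world']))
def grab(name,fn):
    W=world_from_cam(name); im,d=r.grab_frame(name); cv2.imwrite('pics/'+fn+'.png',im); np.savez('pics/'+fn+'.npz',im=im,d=d,W=W); return im,d,W
def cloud(name,d,W):
    p=r.camera_params(name); f=210/np.tan(np.radians(p['vfov']/2)); k=p['k1']
    v,u=np.mgrid[:420,:560].astype(float); a=(u-p['cx'])/f; b=(v-p['cy'])/f; x,y=a.copy(),b.copy()
    for _ in range(10):
        q=1+k*(x*x+y*y); x,y=a/q,b/q
    P=np.stack([x*d,-y*d,-d],-1)
    return P@W[:3,:3].T+W[:3,3]
def load(name,fn):
    z=np.load('pics/'+fn+'.npz'); return z['im'],cloud(name,z['d'],z['W']),z['d']
E
python3 - <<'E'
from h import *
s=r.sense(); print(s)
for n in ('top','side'):
    grab(n,n+'0'); p=r.camera_params(n); print(n,np.round(world_from_cam(n),3).tolist(),p['vfov'],p['k1'])
print(r.camera_params('wrist'))
E
```

```text
pics
{'t': 0.0, 'joint_pos': array([ 6.41773481e+01,  1.51681377e+01,  9.19783769e+01, -3.13950950e-03,
        7.29778551e+01, -2.11350840e+00]), 'joint_velocities': array([ 0.0095464 ,  0.01304486, -0.00359696,  0.03229321, -0.06514142,
       -0.05967937]), 'joint_efforts': array([ 1.47701281e-03, -5.02113497e+01, -3.56876028e+01,  7.29351654e-02,
        2.93454726e-02, -2.03226214e-04]), 'ee_pos': array([0.27112962, 0.61741742, 0.24542711]), 'eef_rot': array([-1.79875604e+02, -1.58873618e-03,  1.56291777e+02]), 'contact_force': array([-0.18603184,  0.20498229, -0.60793594]), 'wrist_torque': array([0.02113708, 0.02752893, 0.02905366]), 'grip_width': 0.9984937592481534}
top [[0.003, 0.991, -0.132, 0.375], [-1.0, 0.006, 0.021, 0.111], [0.022, 0.131, 0.991, 1.1], [0.0, 0.0, 0.0, 1.0]] 55.81490780637914 -0.10467858032571067
side [[-0.957, 0.15, -0.247, 0.11], [-0.289, -0.471, 0.834, 1.476], [0.008, 0.869, 0.494, 0.875], [0.0, 0.0, 0.0, 1.0]] 42.41531281610532 -0.09064582160422094
{'vfov': 60.21894230657782, 'cx': 282.66905126170855, 'cy': 208.75009051844864, 'k1': 0.013335081433374306, 'tool_from_camera': array([[-5.04289412e-04,  9.53074673e-01,  3.02734891e-01,
         7.76888386e-02],
       [ 9.99999846e-01,  4.10355826e-04,  3.73890138e-04,
        -6.27904781e-04],
       [ 2.32116194e-04,  3.02735033e-01, -9.53074733e-01,
        -1.38693663e-01],
       [ 0.00000000e+00,  0.00000000e+00,  0.00000000e+00,
         1.00000000e+00]])}
```

View pics/top0.png

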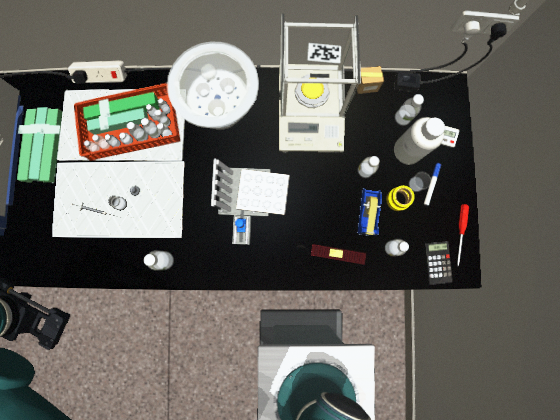

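View pics/side0.png

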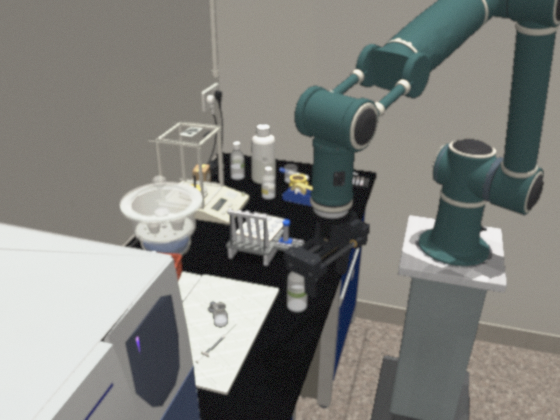

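The top view shows the stand at about (215–290, 160–215) with the backrest on the left, the tile centred near (263, 191), the keeper cap near (241, 224), and bottles near (158, 260), (397, 247), (369, 167). The side view shows the slats at (248, 230) and a bottle near (297, 292).

```bash
python3 - <<'E'
from h import *
im,P,d=load('top','top0')
for n,(u,v) in dict(tile=(263,191),tl=(238,170),tr=(289,174),br=(285,214),bl=(234,211),cap=(241,224),slt=(216,163),slb=(214,205),b1=(150,260),b2=(399,246),b3=(372,163)).items():
    print(n,np.round(P[v,u],3))
m=(np.abs(P[...,2]-0.055)<.008)&(im.min(-1)>190)&(d>0)
m[:, :225]=0;m[:,300:]=0;m[:150]=0;m[225:]=0
xy=P[m][:,:2].astype(np.float32); print(m.sum(),cv2.minAreaRect(xy), np.median(P[m][:,2]))
# crop enlarge
cv2.imwrite('pics/crop0.png',cv2.resize(im[140:270,190:310],None,fx=5,fy=5,interpolation=cv2.INTER_CUBIC)[:600])
E
```

```text
tile [0.566 0.144 0.056]
tl [0.625 0.214 0.045]
tr [ 0.626  0.073 -0.004]
br [ 0.511  0.084 -0.003]
bl [0.513 0.222 0.044]
cap [0.471 0.197 0.116]
slt [0.615 0.256 0.162]
slb [0.514 0.26  0.147]
b1 [0.379 0.415 0.137]
b2 [ 0.417 -0.203  0.107]
b3 [ 0.633 -0.139  0.107]
1947 ((0.5519205331802368, 0.15437576174736023), (0.1486448347568512, 0.15258432924747467), 87.34640502929688) 0.05503594179465865
```

View pics/crop0.png

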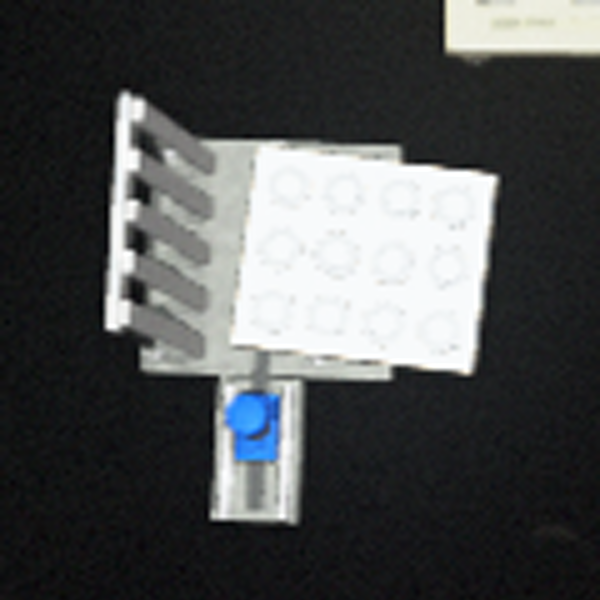

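The enlarged crop (5×, offset 190,140) shows the tile corners at about (258,145), (497,175), (473,374) and (232,345). The deck front corners are at (400,147) and (393,378), the slat feet at x≈213→203, and the cap centre at (252,414). I'll turn these into poses.

```bash
cat >> h.py <<'E'
def ray(name,W,uv,z):
    p=r.camera_params(name); f=210/np.tan(np.radians(p['vfov']/2)); uv=np.atleast_2d(uv).astype(float)
    K=np.array([[f,0,p['cx']],[0,f,p['cy']],[0,0,1]])
    s=cv2.undistortPoints(uv[:,None],K,np.array([p['k1'],0,0,0,0]))[:,0]
    D=np.c_[s[:,0],-s[:,1],-np.ones(len(s))]@W[:3,:3].T; o=W[:3,3]
    return o+D*((z-o[2])/D[:,2])[:,None]
E
python3 - <<'E'
from h import *
z=np.load('pics/top0.npz');W=z['W']
c=lambda L:np.array(L)/5+[190,140]-0.4
t=ray('top',W,c([(258,145),(497,175),(473,374),(232,345)]),.055); print('tile',t.round(4),t.mean(0).round(4),np.linalg.norm(np.diff(t,axis=0),axis=1).round(3))
d=ray('top',W,c([(400,147),(393,378),(213,142),(140,376),(213,168),(203,357)]),.045); print('deck',d.round(4))
print('cap',ray('top',W,c([(252,414)]),.117).round(4))
k=ray('top',W,c([(218,378),(303,378),(298,522),(211,522)]),.006);print('track',k.round(4))
print('tops',ray('top',W,c([(124,93),(111,327)]),.162).round(4))
im,P,dd=load('top','top0')
Q=P[60:155,275:350]; m=Q[...,2]>.02
print('balance minx',Q[m][:,0].min(), 'y',Q[m][:,1].min(),Q[m][:,1].max())
for v in range(100,154,6): print(v,P[v,290].round(3),P[v,310].round(3))
ax=lambda v:np.degrees(np.arctan2(v[1],v[0])).round(2)
print('tile x dir',ax(t[0]-t[1]),ax(t[3]-t[2]),'stand y dir+180:',ax(d[1]-d[0]),ax(d[5]-d[4]))
E
```

```text
tile [[0.6268 0.204  0.055 ]
 [0.6112 0.075  0.055 ]
 [0.503  0.0876 0.055 ]
 [0.5178 0.2158 0.055 ]] [0.5647 0.1456 0.055 ] [0.13  0.109 0.129]
deck [[0.6286 0.1275 0.045 ]
 [0.5018 0.1302 0.045 ]
 [0.6308 0.2295 0.045 ]
 [0.5021 0.2659 0.045 ]
 [0.6163 0.2291 0.045 ]
 [0.5126 0.2323 0.045 ]]
cap [[0.4747 0.199  0.117 ]]
track [[0.506  0.2282 0.006 ]
 [0.5063 0.1809 0.006 ]
 [0.4264 0.1826 0.006 ]
 [0.4261 0.2305 0.006 ]]
tops [[0.6267 0.2603 0.162 ]
 [0.5115 0.2632 0.162 ]]
balance minx 0.374719694009909 y -0.10336267790769321 0.11519126085902075
100 [0.826 0.072 0.05 ] [0.819 0.018 0.069]
106 [0.809 0.072 0.049] [0.805 0.017 0.06 ]
112 [0.789 0.072 0.054] [0.791 0.016 0.051]
118 [0.774 0.072 0.049] [0.775 0.016 0.048]
124 [0.758 0.072 0.045] [0.758 0.016 0.045]
130 [0.741 0.072 0.041] [0.742 0.016 0.041]
136 [0.726 0.072 0.036] [0.727 0.016 0.034]
142 [0.71  0.071 0.03 ] [0.711 0.015 0.031]
148 [0.694 0.071 0.028] [0.694 0.015 0.029]
tile x dir 83.09 83.43 stand y dir+180: 178.77 178.26
```

{"fn": "arm_command", "kwargs": {
  "increments": [
    {"roll": 10,"jaw": 60},
    {"roll": 10,"jaw": 60},
    {"roll": 10,"jaw": 60},
    {"roll": 10,"jaw": 60},
    {"roll": 10,"jaw": 60}
  ]
}}

```text
invalid input
```

{"fn": "arm_command", "kwargs": {
  "increments": [
    {"roll": 10,"jaw": 60},
    {"roll": 7.8,"jaw": 60},
    {"tx": -45,"ty": 25,"jaw": 60},
    {"tx": -45,"ty": 25,"jaw": 60},
    {"tx": -45,"ty": 25,"jaw": 60}
  ]
}}

```text
invalid input
```

{"fn": "arm_command", "kwargs": {
  "increments": [
    {"tx": -45,"ty": 25,"jaw": 60},
    {"tx": -45,"ty": 25,"jaw": 60},
    {"tx": -45,"ty": 25,"jaw": 60},
    {"tx": -45,"ty": 25,"jaw": 60},
    {"tx": -45,"ty": 25,"jaw": 60}
  ]
}}

```text
invalid input
```

Probably every field is needed in each row.

{"fn": "arm_command", "kwargs": {
  "increments": [
    {"tx": 0,"ty": 0,"tz": 0,"roll": 10,"jaw": 60},
    {"tx": 0,"ty": 0,"tz": 0,"roll": 10,"jaw": 60},
    {"tx": 0,"ty": 0,"tz": 0,"roll": 10,"jaw": 60},
    {"tx": 0,"ty": 0,"tz": 0,"roll": 10,"jaw": 60},
    {"tx": 0,"ty": 0,"tz": 0,"roll": 10,"jaw": 60}
  ]
}}

```text
t: 0.72
ee_pos: [0.2712, 0.6176, 0.2459]
eef_rot: [-179.9, 0.1, 106.0]
contact_force: [-0.0, 1.3, 0.6]
grip_width: 0.679
```

{"fn": "arm_command", "kwargs": {
  "increments": [
    {"tx": 0,"ty": 0,"tz": 0,"roll": 10,"jaw": 60},
    {"tx": 0,"ty": 0,"tz": 0,"roll": 7.5,"jaw": 60},
    {"tx": -45,"ty": 25,"tz": 0,"roll": 0,"jaw": 60},
    {"tx": -45,"ty": 25,"tz": 0,"roll": 0,"jaw": 60},
    {"tx": -45,"ty": 25,"tz": 0,"roll": 0,"jaw": 60}
  ]
}}

```text
t: 1.35
ee_pos: [0.3438, 0.4799, 0.246]
eef_rot: [-180.0, 0.1, 88.8]
contact_force: [1.0, 0.5, -0.8]
grip_width: 0.676
```

{"fn": "arm_command", "kwargs": {
  "increments": [
    {"tx": -45,"ty": 25,"tz": 0,"roll": 0,"jaw": 60},
    {"tx": -45,"ty": 25,"tz": 0,"roll": 0,"jaw": 60},
    {"tx": -45,"ty": 25,"tz": 0,"roll": 0,"jaw": 60},
    {"tx": -45,"ty": 25,"tz": 0,"roll": 0,"jaw": 60},
    {"tx": -45,"ty": 25,"tz": 0,"roll": 0,"jaw": 60}
  ]
}}

```text
t: 1.98
ee_pos: [0.464, 0.2522, 0.2463]
eef_rot: [-180.0, 0.0, 88.8]
contact_force: [0.2, 0.4, -0.3]
grip_width: 0.68
```

```bash
python3 - <<'E'
from h import *
s=r.sense(); print(s['t'],s['ee_pos'],s['eef_rot'],s['contact_force'],s['joint_pos'].round(1))
grab('wrist','w1')
E
```

```text
1.975 [0.46402874 0.2522096  0.24633335] [-1.79977901e+02  1.26165351e-02  8.87970448e+01] [ 0.21490863  0.4017662  -0.29329913] [ 25.8  -0.8 109.8  -0.   71.1  27. ]
```

View pics/w1.png

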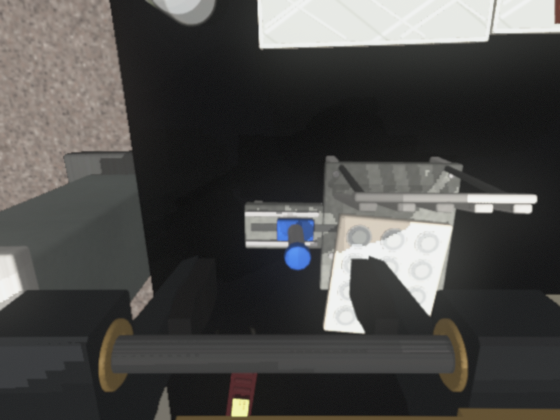

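The wrist view shows the slat tops at rows ~195–205 (cols 357–533), level, so the tool is square to the backrest. Tile corners are at (342,215), (450,223), (325,330), the deck front-left corner at (321,288), and the cap at (298,257). I'll check these against the top view.

```bash
python3 - <<'E'
from h import *
im,P,d=load('wrist','w1');W=np.load('pics/w1.npz')['W']
print('tile far corners, near-left',ray('wrist',W,[(342,215),(450,223),(325,330)],.055).round(4))
print('deck front left, right',ray('wrist',W,[(321,288),(448,293)],.045).round(4))
print('cap',ray('wrist',W,[(298,257)],.117).round(4))
print('slat top',ray('wrist',W,[(357,198),(533,198)],.162).round(4))
m=(abs(P[...,2]-.055)<.004)&(im.min(-1)>150)&(d>0); m[:205]=0;m[335:]=0;m[:,:320]=0;m[:,455:]=0
cs=cv2.findContours(m.astype(np.uint8),0,2)[0]; print(m.sum(), np.median(P[m],0))
m=(P[...,2]>.04)&(P[...,2]<.12)&(P[...,0]>.45)&(P[...,0]<.5)&(P[...,1]<.21); q=P[m]; print('cap z',q[:,2].max() if len(q) else None)
E
```

```text
tile far corners, near-left [[0.5208 0.2174 0.055 ]
 [0.6251 0.207  0.055 ]
 [0.5062 0.0881 0.055 ]]
deck front left, right [[0.5025 0.133  0.045 ]
 [0.637  0.1243 0.045 ]]
cap [[0.4758 0.2033 0.117 ]]
slat top [[0.5123 0.2651 0.162 ]
 [0.624  0.2626 0.162 ]]
7771 [0.56824885 0.17489776 0.05610629]
cap z 0.11910011233013101
```

{"fn": "arm_command", "kwargs": {
  "increments": [
    {"tx": -50,"ty": 25,"tz": 0,"roll": 0,"jaw": 60},
    {"tx": -50,"ty": 25,"tz": 0,"roll": 0,"jaw": 60},
    {"tx": -50,"ty": 25,"tz": 0,"roll": 0,"jaw": 60},
    {"tx": -55,"ty": 19,"tz": 0,"roll": 0,"jaw": 60},
    {"tx": 0,"ty": 0,"tz": 0,"roll": 0.3,"jaw": 60}
  ]
}}

```text
t: 2.65
ee_pos: [0.5541, 0.0436, 0.2462]
eef_rot: [-180.0, 0.1, 88.2]
contact_force: [0.1, 0.6, -0.1]
grip_width: 0.68
```

{"fn": "arm_command", "kwargs": {
  "increments": [
    {"tx": 0,"ty": 7,"tz": 50,"roll": -0.3,"jaw": 60},
    {"tx": 0,"ty": 0,"tz": 50,"roll": 0,"jaw": 60},
    {"tx": 0,"ty": 0,"tz": 50,"roll": 0,"jaw": 60},
    {"tx": 0,"ty": 0,"tz": 50,"roll": 0,"jaw": 60},
    {"tx": 0,"ty": 0,"tz": 6,"roll": 0,"jaw": 60}
  ]
}}

```text
t: 3.28
ee_pos: [0.5558, 0.0479, 0.0365]
eef_rot: [-179.5, 0.0, 88.8]
contact_force: [-0.2, -0.2, 0.2]
grip_width: 0.678
```

{"fn": "arm_command", "kwargs": {
  "increments": [
    {"tx": 10,"ty": 0,"tz": 0,"roll": 0,"jaw": 60},
    {"tx": 7,"ty": 0,"tz": 0,"roll": 0,"jaw": 60},
    {"tx": 6,"ty": 0,"tz": 0,"roll": 0,"jaw": 60},
    {"tx": 6,"ty": 0,"tz": 0,"roll": 0,"jaw": 60},
    {"tx": 5,"ty": 0,"tz": 0,"roll": 0,"jaw": 60}
  ]
}}

```text
t: 3.9
ee_pos: [0.5619, 0.081, 0.0416]
eef_rot: [179.9, 0.0, 88.8]
contact_force: [0.7, -3.3, 1.2]
grip_width: 0.682
```

{"fn": "arm_command", "kwargs": {
  "increments": [
    {"tx": 3,"ty": 0,"tz": 0,"roll": 0,"jaw": 60},
    {"tx": 2,"ty": 0,"tz": 0,"roll": 0,"jaw": 60},
    {"tx": 2,"ty": 0,"tz": 0,"roll": 0,"jaw": 60},
    {"tx": 0,"ty": 0,"tz": 0,"roll": 0,"jaw": 60}
  ]
}}

```text
t: 4.4
ee_pos: [0.5611, 0.0878, 0.0405]
eef_rot: [-180.0, -0.0, 88.8]
contact_force: [0.7, -1.2, 1.6]
grip_width: 0.681
```

{"fn": "arm_command", "kwargs": {
  "increments": [
    {"tx": 2,"ty": 0,"tz": 0,"roll": 0,"jaw": 60},
    {"tx": 2,"ty": 0,"tz": 0,"roll": 0,"jaw": 60},
    {"tx": 2,"ty": 0,"tz": 0,"roll": 0,"jaw": 60},
    {"tx": 0,"ty": 0,"tz": 0,"roll": 0,"jaw": 60}
  ]
}}

```text
t: 4.9
ee_pos: [0.561, 0.0905, 0.0405]
eef_rot: [-179.9, 0.3, 88.8]
contact_force: [-1.2, -15.9, 3.5]
grip_width: 0.682
```

{"fn": "arm_command", "kwargs": {
  "increments": [
    {"tx": 0,"ty": 0,"tz": -2,"roll": 0,"jaw": 60},
    {"tx": 0,"ty": 0,"tz": -3,"roll": 0,"jaw": 60},
    {"tx": 0,"ty": 0,"tz": -3,"roll": 0,"jaw": 60},
    {"tx": 0,"ty": 0,"tz": 0,"roll": 0,"jaw": 60}
  ]
}}

```text
t: 5.4
ee_pos: [0.5605, 0.091, 0.0479]
eef_rot: [-179.9, 0.2, 88.8]
contact_force: [-0.6, -13.1, -0.2]
grip_width: 0.681
```

```bash
python3 - <<'E'
from h import *
s=r.sense(); print(s['t'],s['ee_pos'],s['contact_force'])
im1,_,_=grab('wrist','w2'); im2,_,_=grab('side','s2')
b=cv2.resize(im2[180:290,190:390],(800,440),interpolation=cv2.INTER_CUBIC)[:, :560] if 0 else cv2.resize(im2[180:290,200:360],(435,300))
cv2.imwrite('pics/v2.png',np.hstack([cv2.resize(im1,(365,300)),b]))
E
```

```text
5.4 [0.56053845 0.09098    0.04794683] [ -0.62209072 -13.08594962  -0.22161273]
```

View pics/v2.png

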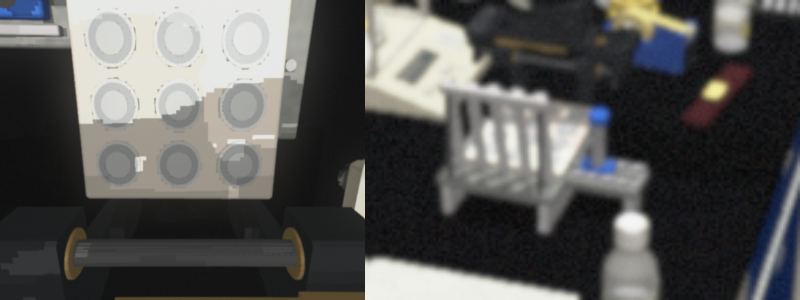

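The wrist view shows the tile square between the fingers, with its near edge at row ~197 of the half-size picture. Next I'll measure the tilt from the depth image.

```bash
cat >> h.py <<'E'
def tilt(name,fn,box):
    im,P,d=load(name,fn); u0,v0,u1,v1=box; Q=P[v0:v1,u0:u1].reshape(-1,3); D=d[v0:v1,u0:u1].ravel(); Q=Q[D>0]
    for _ in range(4):
        c=Q.mean(0); n=np.linalg.svd(Q-c,full_matrices=False)[2][2]; e=(Q-c)@n; Q=Q[abs(e)<2*e.std()+1e-4]
    n*=np.sign(n[2]); print('n',n.round(3),'tilt',np.degrees(np.arccos(n[2])).round(1),'c',c.round(4),'rms',e.std().round(4),'ymin pt',Q[Q[:,1].argmin()].round(4))
E
python3 - <<'E'
from h import *
tilt('wrist','w2',(140,10,400,260))
E
```

```text
n [0.    0.056 0.998] tilt 3.2 c [0.5578 0.1539 0.0605] rms 0.0007 ymin pt [0.6033 0.1081 0.0618]
```

Tilt is 3.2° with no slip, so the friction lift works. I'll continue along the arc.

{"fn": "arm_command", "kwargs": {
  "increments": [
    {"tx": 0.5,"ty": 0,"tz": -5,"roll": 0,"jaw": 60},
    {"tx": 0.6,"ty": 0,"tz": -5,"roll": 0,"jaw": 60},
    {"tx": 0.8,"ty": 0,"tz": -5,"roll": 0,"jaw": 60},
    {"tx": 0,"ty": 0,"tz": 0,"roll": 0,"jaw": 60}
  ]
}}

```text
t: 6.0
ee_pos: [0.5604, 0.0929, 0.0632]
eef_rot: [-179.9, 0.3, 88.8]
contact_force: [-0.6, -13.1, 0.1]
grip_width: 0.682
```

{"fn": "arm_command", "kwargs": {
  "increments": [
    {"tx": 0.6,"ty": 0,"tz": -5.5,"roll": 0,"jaw": 60},
    {"tx": 0.8,"ty": 0,"tz": -5.5,"roll": 0,"jaw": 60},
    {"tx": 1.1,"ty": 0,"tz": -5.5,"roll": 0,"jaw": 60},
    {"tx": 1.4,"ty": 0,"tz": -5.5,"roll": 0,"jaw": 60},
    {"tx": 0,"ty": 0,"tz": 0,"roll": 0,"jaw": 60}
  ]
}}

```text
t: 6.62
ee_pos: [0.5607, 0.0976, 0.0855]
eef_rot: [-179.9, 0.2, 88.8]
contact_force: [-0.5, -10.8, 1.6]
grip_width: 0.681
```

```bash
python3 - <<'E'
from h import *
grab('wrist','w3'); tilt('wrist','w3',(140,10,400,240))
E
```

```text
n [0.005 0.349 0.937] tilt 20.4 c [0.5574 0.1641 0.0808] rms 0.0007 ymin pt [0.5993 0.1212 0.095 ]
```

{"fn": "arm_command", "kwargs": {
  "increments": [
    {"tx": 1.4,"ty": 0,"tz": -5.2,"roll": 0,"jaw": 60},
    {"tx": 1.6,"ty": 0,"tz": -5.2,"roll": 0,"jaw": 60},
    {"tx": 1.9,"ty": 0,"tz": -5.1,"roll": 0,"jaw": 60},
    {"tx": 2.1,"ty": 0,"tz": -5,"roll": 0,"jaw": 60},
    {"tx": 0,"ty": 0,"tz": 0,"roll": 0,"jaw": 60}
  ]
}}

```text
t: 7.3
ee_pos: [0.5612, 0.1057, 0.1062]
eef_rot: [-179.9, 0.1, 88.8]
contact_force: [-0.1, -6.0, 1.6]
grip_width: 0.681
```

{"fn": "arm_command", "kwargs": {
  "increments": [
    {"tx": 2.2,"ty": 0,"tz": -4.8,"roll": 0,"jaw": 60},
    {"tx": 2.6,"ty": 0,"tz": -4.7,"roll": 0,"jaw": 60},
    {"tx": 2.9,"ty": 0,"tz": -4.6,"roll": 0,"jaw": 60},
    {"tx": 3.1,"ty": 0,"tz": -4.5,"roll": 0,"jaw": 60},
    {"tx": 0,"ty": 0,"tz": 0,"roll": 0,"jaw": 60}
  ]
}}

```text
t: 7.92
ee_pos: [0.562, 0.1178, 0.1253]
eef_rot: [180.0, -0.0, 88.8]
contact_force: [-1.0, -3.5, 1.6]
grip_width: 0.682
```

```bash
python3 - <<'E'
from h import *
grab('wrist','w4'); tilt('wrist','w4',(180,30,380,220))
E
```

```text
n [0.014 0.658 0.753] tilt 41.2 c [0.5624 0.184  0.0952] rms 0.0006 ymin pt [0.6013 0.1465 0.1265]
```

{"fn": "arm_command", "kwargs": {
  "increments": [
    {"tx": 3.4,"ty": 0,"tz": -4.1,"roll": 0,"jaw": 60},
    {"tx": 3.5,"ty": 0,"tz": -4,"roll": 0,"jaw": 60},
    {"tx": 3.8,"ty": 0,"tz": -4,"roll": 0,"jaw": 60},
    {"tx": 3.8,"ty": 0,"tz": -3.9,"roll": 0,"jaw": 60},
    {"tx": 0,"ty": 0,"tz": 0,"roll": 0,"jaw": 60}
  ]
}}

```text
t: 8.6
ee_pos: [0.5624, 0.1326, 0.1411]
eef_rot: [180.0, -0.0, 88.8]
contact_force: [0.2, -1.4, -0.0]
grip_width: 0.677
```

{"fn": "arm_command", "kwargs": {
  "increments": [
    {"tx": 4,"ty": 0,"tz": -3.5,"roll": 0,"jaw": 60},
    {"tx": 4.2,"ty": 0,"tz": -3.4,"roll": 0,"jaw": 60},
    {"tx": 4.5,"ty": 0,"tz": -3.2,"roll": 0,"jaw": 60},
    {"tx": 4.6,"ty": 0,"tz": -2.9,"roll": 0,"jaw": 60},
    {"tx": 0,"ty": 0,"tz": 0,"roll": 0,"jaw": 60}
  ]
}}

```text
t: 9.22
ee_pos: [0.5627, 0.1496, 0.1541]
eef_rot: [180.0, -0.0, 88.8]
contact_force: [-0.0, 0.1, -0.5]
grip_width: 0.68
```

```bash
python3 - <<'E'
from h import *
grab('wrist','w5'); tilt('wrist','w5',(200,60,360,210))
E
```

```text
n [0.024 0.874 0.485] tilt 61.0 c [0.5628 0.2033 0.1017] rms 0.0007 ymin pt [0.5813 0.1789 0.1423]
```

View pics/w5.png

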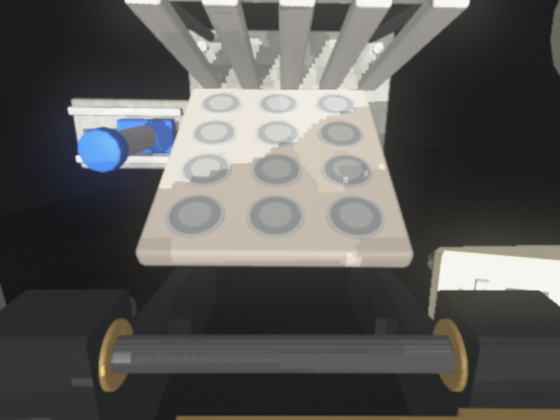

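The tile stands at 61°, square and central on the slats. Its near edge is at rows 240–263, and the keeper cap is clear on the left at (103,149). I'll continue slowly.

{"fn": "arm_command", "kwargs": {
  "increments": [
    {"tx": 4.6,"ty": 0,"tz": -2.8,"roll": 0,"jaw": 60},
    {"tx": 4.8,"ty": 0,"tz": -2.5,"roll": 0,"jaw": 60},
    {"tx": 5,"ty": 0,"tz": -2.3,"roll": 0,"jaw": 60},
    {"tx": 5,"ty": 0,"tz": -2,"roll": 0,"jaw": 60},
    {"tx": 0,"ty": 0,"tz": 0,"roll": 0,"jaw": 60}
  ]
}}

```text
t: 9.9
ee_pos: [0.5631, 0.1691, 0.1637]
eef_rot: [180.0, -0.0, 88.8]
contact_force: [-0.0, 0.3, -0.6]
grip_width: 0.68
```

{"fn": "arm_command", "kwargs": {
  "increments": [
    {"tx": 5,"ty": 0,"tz": -1.5,"roll": 0,"jaw": 60},
    {"tx": 5,"ty": 0,"tz": -1.3,"roll": 0,"jaw": 60},
    {"tx": 4,"ty": 0,"tz": -1,"roll": 0,"jaw": 60},
    {"tx": 3,"ty": 0,"tz": -1,"roll": 0,"jaw": 60},
    {"tx": 2,"ty": 0,"tz": 0,"roll": 0,"jaw": 60}
  ]
}}

```text
t: 10.52
ee_pos: [0.5634, 0.1878, 0.1683]
eef_rot: [180.0, -0.0, 88.8]
contact_force: [0.0, -0.6, -0.2]
grip_width: 0.678
```

```bash
python3 - <<'E'
from h import *
print(r.sense()['ee_pos'])
grab('wrist','w6'); tilt('wrist','w6',(220,110,340,190))
E
```

```text
[0.56340127 0.1877868  0.16826015]
n [ 0.009 -0.993  0.115] tilt 83.4 c [0.5632 0.2336 0.0926] rms 0.0124 ymin pt [0.5828 0.2165 0.1196]
```

{"fn": "arm_command", "kwargs": {
  "increments": [
    {"tx": 2.5,"ty": 0,"tz": -0.3,"roll": 0,"jaw": 60},
    {"tx": 2.5,"ty": 0,"tz": -0.3,"roll": 0,"jaw": 60},
    {"tx": 2.5,"ty": 0,"tz": 0,"roll": 0,"jaw": 60},
    {"tx": 2.5,"ty": 0,"tz": 0,"roll": 0,"jaw": 60},
    {"tx": 2.5,"ty": 0,"tz": 0,"roll": 0,"jaw": 60}
  ]
}}

```text
t: 11.2
ee_pos: [0.5636, 0.2002, 0.1688]
eef_rot: [-180.0, -0.0, 88.8]
contact_force: [-0.9, -0.2, 0.1]
grip_width: 0.681
```

```bash
python3 - <<'E'
from h import *
print(r.sense()['ee_pos'])
im,_,_=grab('wrist','w7'); im2,_,_=grab('side','s7')
b=cv2.resize(im2[170:280,200:360],(435,300))
cv2.imwrite('pics/v7.png',np.hstack([cv2.resize(im,(365,300)),b]))
E
```

```text
[0.56364222 0.20020571 0.16877728]
```

View pics/v7.png

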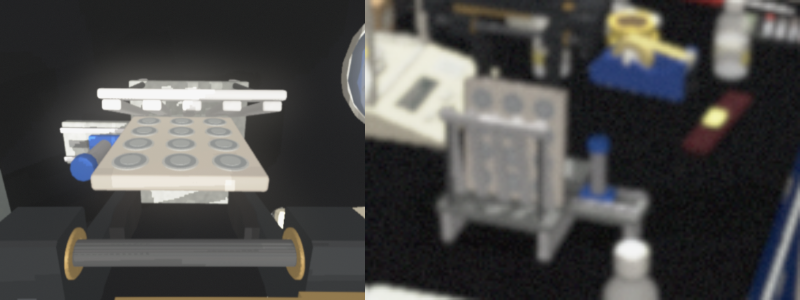

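Both views show the tile nearly upright (about 85°) and still held by the fingers, with a small gap left to the slat tops. I'll continue gently.

{"fn": "arm_command", "kwargs": {
  "increments": [
    {"tx": 2,"ty": 0,"tz": 0,"roll": 0,"jaw": 60},
    {"tx": 2,"ty": 0,"tz": 0,"roll": 0,"jaw": 60},
    {"tx": 2,"ty": 0,"tz": 0,"roll": 0,"jaw": 60},
    {"tx": 2.5,"ty": 0,"tz": 0,"roll": 0,"jaw": 60},
    {"tx": 2.5,"ty": 0,"tz": 0,"roll": 0,"jaw": 60}
  ]
}}

```text
t: 11.92
ee_pos: [0.5639, 0.2112, 0.1688]
eef_rot: [180.0, 0.0, 88.8]
contact_force: [-0.3, 0.1, -0.4]
grip_width: 0.677
```

{"fn": "arm_command", "kwargs": {
  "increments": [
    {"tx": 3,"ty": 0,"tz": 0,"roll": 0,"jaw": 60},
    {"tx": 3,"ty": 0,"tz": 0,"roll": 0,"jaw": 60},
    {"tx": 3,"ty": 0,"tz": 0,"roll": 0,"jaw": 60},
    {"tx": 3,"ty": 0,"tz": 0,"roll": 0,"jaw": 60},
    {"tx": 3,"ty": 0,"tz": 0,"roll": 0,"jaw": 60}
  ]
}}

```text
t: 12.55
ee_pos: [0.5642, 0.2262, 0.1688]
eef_rot: [-180.0, 0.0, 88.8]
contact_force: [-0.2, 0.8, -0.2]
grip_width: 0.679
```

{"fn": "arm_command", "kwargs": {
  "increments": [
    {"tx": 3,"ty": 0,"tz": 0,"roll": 0,"jaw": 60},
    {"tx": 3,"ty": 0,"tz": 0,"roll": 0,"jaw": 60},
    {"tx": 2,"ty": 0,"tz": 0,"roll": 0,"jaw": 60},
    {"tx": 0,"ty": 0,"tz": 0,"roll": 0,"jaw": 60}
  ]
}}

```text
t: 13.05
ee_pos: [0.5644, 0.2341, 0.1688]
eef_rot: [-180.0, 0.0, 88.8]
contact_force: [-0.1, 1.6, -0.0]
grip_width: 0.685
```

```bash
python3 - <<'E'
from h import *
im,_,_=grab('wrist','w8'); im2,_,_=grab('side','s8'); im3,d3,_=grab('top','t8')
b=cv2.resize(im2[170:280,200:360],(435,300))
cv2.imwrite('pics/v8.png',np.vstack([np.hstack([cv2.resize(im,(365,300)),b]),np.hstack([cv2.resize(im3[130:250,180:326],(365,300)),np.zeros((300,435,3),np.uint8)])]))
E
```

```text
(no output)
```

View pics/v8.png

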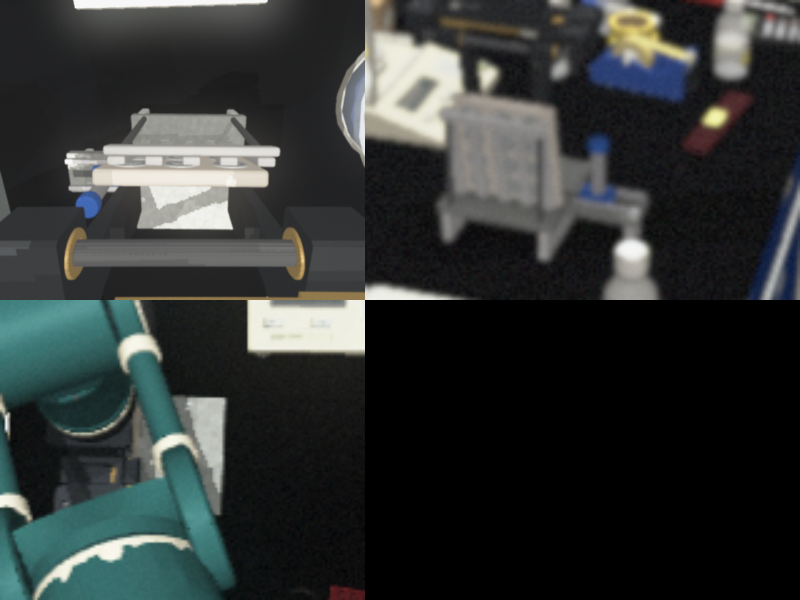

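The tile leans on the slats. In the wrist view its top edge, rows 167–185, is parallel to the slat bar, and the side view agrees. One gentle press to seat it, then back off.

{"fn": "arm_command", "kwargs": {
  "increments": [
    {"tx": 2,"ty": 0,"tz": 0,"roll": 0,"jaw": 60},
    {"tx": 2,"ty": 0,"tz": 0,"roll": 0,"jaw": 60},
    {"tx": 0,"ty": 0,"tz": 0,"roll": 0,"jaw": 60},
    {"tx": 0,"ty": 0,"tz": 0,"roll": 0,"jaw": 60}
  ]
}}

```text
t: 13.7
ee_pos: [0.5644, 0.2353, 0.1687]
eef_rot: [-180.0, 0.3, 88.8]
contact_force: [-0.3, -9.5, 1.5]
grip_width: 0.684
```

{"fn": "arm_command", "kwargs": {
  "increments": [
    {"tx": -5,"ty": 0,"tz": 0,"roll": 0,"jaw": 60},
    {"tx": -17,"ty": 0,"tz": 0,"roll": 0,"jaw": 60},
    {"tx": -24,"ty": 0,"tz": 0,"roll": 0,"jaw": 0},
    {"tx": 0,"ty": -40,"tz": 0,"roll": 0,"jaw": 0},
    {"tx": 0,"ty": -50,"tz": 0,"roll": 0,"jaw": 0}
  ]
}}

```text
t: 14.32
ee_pos: [0.4733, 0.1932, 0.1689]
eef_rot: [180.0, -0.0, 88.7]
contact_force: [-0.4, 0.4, -0.2]
grip_width: 0.359
```

{"fn": "arm_command", "kwargs": {
  "increments": [
    {"tx": 0,"ty": -50,"tz": 0,"roll": 0,"jaw": 0},
    {"tx": 0,"ty": 0,"tz": 0,"roll": 0,"jaw": 0}
  ]
}}

```text
t: 14.58
ee_pos: [0.42, 0.1941, 0.1679]
eef_rot: [-179.9, 0.0, 88.9]
contact_force: [0.5, -0.0, 0.3]
grip_width: 0.135
```

```bash
python3 - <<'E'
from h import *
s=r.sense(); print(s['t'],s['ee_pos'],s['eef_rot'],s['grip_width'])
im,_,_=grab('wrist','w9'); im2,_,_=grab('side','s9')
b=cv2.resize(im2[170:280,200:360],(435,300))
cv2.imwrite('pics/v9.png',np.hstack([cv2.resize(im,(365,300)),b]))
E
```

```text
14.575 [0.41996226 0.19413304 0.16791525] [-1.79868978e+02  2.97481770e-02  8.88678659e+01] 0.13477840932343865
```

View pics/v9.png

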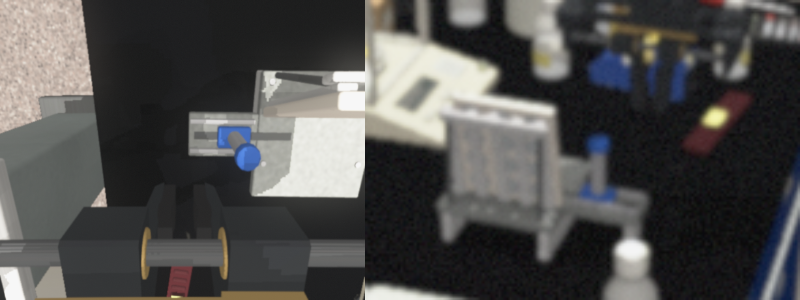

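The tile leans on its own. The keeper cap is at (248,157) in the half-size wrist view, and the fingers are still closing to its left, clear of it. I'll verify the cap position.

```bash
python3 - <<'E'
from h import *
im,P,d=load('wrist','w9');W=np.load('pics/w9.npz')['W']
print('cap',ray('wrist',W,[(248*560/365,157*1.4)],.117).round(4))
m=(im[...,0]>150)&(im[...,2]<110)&(P[...,2]>.110)&(P[...,2]<.123); print(m.sum(),P[m].mean(0),P[m].min(0),P[m].max(0))
E
```

```text
cap [[0.4747 0.2039 0.117 ]]
1004 [0.47485763 0.20345372 0.11748016] [0.46488072 0.19285281 0.11138836] [0.48553342 0.21369727 0.12001379]
```

{"fn": "arm_command", "kwargs": {
  "increments": [
    {"tx": 2,"ty": 0,"tz": 30,"roll": 0,"jaw": 0},
    {"tx": 0,"ty": 0,"tz": 30,"roll": 0,"jaw": 0},
    {"tx": 0,"ty": 0,"tz": 0,"roll": 0,"jaw": 0}
  ]
}}

```text
t: 15.05
ee_pos: [0.423, 0.1962, 0.1069]
eef_rot: [-179.8, 0.1, 88.8]
contact_force: [-1.1, 0.3, -0.4]
grip_width: 0.006
```

{"fn": "arm_command", "kwargs": {
  "increments": [
    {"tx": 0,"ty": 12,"tz": 0,"roll": 0,"jaw": 0},
    {"tx": 0,"ty": 8,"tz": 0,"roll": 0,"jaw": 0},
    {"tx": 0,"ty": 6,"tz": 0,"roll": 0,"jaw": 0},
    {"tx": 0,"ty": 6,"tz": 0,"roll": 0,"jaw": 0},
    {"tx": 0,"ty": 6,"tz": 0,"roll": 0,"jaw": 0}
  ]
}}

```text
t: 15.68
ee_pos: [0.4618, 0.1962, 0.109]
eef_rot: [-180.0, -0.0, 88.8]
contact_force: [-1.0, -0.3, 0.9]
grip_width: 0.006
```

{"fn": "arm_command", "kwargs": {
  "increments": [
    {"tx": 0,"ty": 6,"tz": 0,"roll": 0,"jaw": 0},
    {"tx": 0,"ty": 6,"tz": 0,"roll": 0,"jaw": 0},
    {"tx": 0,"ty": 6,"tz": 0,"roll": 0,"jaw": 0},
    {"tx": 0,"ty": 5,"tz": 0,"roll": 0,"jaw": 0},
    {"tx": 0,"ty": 0,"tz": 0,"roll": 0,"jaw": 0}
  ]
}}

```text
t: 16.3
ee_pos: [0.4851, 0.1957, 0.1087]
eef_rot: [180.0, -0.0, 88.8]
contact_force: [-0.0, -1.0, -0.0]
grip_width: 0.004
```

{"fn": "arm_command", "kwargs": {
  "increments": [
    {"tx": 0,"ty": 2.5,"tz": 0,"roll": 0,"jaw": 0},
    {"tx": 0,"ty": 2.5,"tz": 0,"roll": 0,"jaw": 0},
    {"tx": 0,"ty": 2,"tz": 0,"roll": 0,"jaw": 0},
    {"tx": 0,"ty": 0,"tz": 0,"roll": 0,"jaw": 0}
  ]
}}

```text
t: 16.8
ee_pos: [0.4917, 0.1955, 0.1087]
eef_rot: [180.0, 0.0, 88.8]
contact_force: [-0.4, 0.9, -0.8]
grip_width: 0.006
```

{"fn": "arm_command", "kwargs": {
  "increments": [
    {"tx": 0,"ty": 1.5,"tz": 0,"roll": 0,"jaw": 0},
    {"tx": 0,"ty": 1,"tz": 0,"roll": 0,"jaw": 0},
    {"tx": 0,"ty": 0,"tz": 0,"roll": 0,"jaw": 0}
  ]
}}

```text
t: 17.18
ee_pos: [0.4941, 0.1955, 0.1087]
eef_rot: [-180.0, 0.0, 88.8]
contact_force: [-1.1, 0.4, -0.9]
grip_width: 0.005
```

{"fn": "arm_command", "kwargs": {
  "increments": [
    {"tx": 0,"ty": 1.5,"tz": 0,"roll": 0,"jaw": 0},
    {"tx": 0,"ty": 1,"tz": 0,"roll": 0,"jaw": 0},
    {"tx": 0,"ty": 0,"tz": 0,"roll": 0,"jaw": 0}
  ]
}}

```text
t: 17.55
ee_pos: [0.4967, 0.1954, 0.1088]
eef_rot: [180.0, 0.0, 88.8]
contact_force: [-1.0, -0.2, -0.6]
grip_width: 0.005
```

{"fn": "arm_command", "kwargs": {
  "increments": [
    {"tx": 0,"ty": 1.5,"tz": 0,"roll": 0,"jaw": 0},
    {"tx": 0,"ty": 1,"tz": 0,"roll": 0,"jaw": 0},
    {"tx": 0,"ty": 0,"tz": 0,"roll": 0,"jaw": 0}
  ]
}}

```text
t: 17.92
ee_pos: [0.4992, 0.1954, 0.1089]
eef_rot: [180.0, -0.0, 88.8]
contact_force: [-1.3, -1.0, 0.1]
grip_width: 0.004
```

```bash
python3 - <<'E'
from h import *
s=r.sense(); print(s['ee_pos'],s['contact_force'])
im,d,W=grab('wrist','w10'); P=cloud('wrist',d,W)
m=(im[...,0]>120)&(im[...,0]>1.6*im[...,2])&(P[...,2]>.110)&(P[...,2]<.123); print(m.sum(),P[m].mean(0),P[m].min(0),P[m].max(0))
im2,_,_=grab('side','s10'); b=cv2.resize(im2[170:280,200:360],(435,300))
cv2.imwrite('pics/v10.png',np.hstack([cv2.resize(im,(365,300)),b]))
E
```

```text
[0.49921544 0.19540332 0.10885088] [-1.29696896 -0.95428005  0.0556769 ]
1417 [0.52514477 0.2043513  0.11748103] [0.51545327 0.19666931 0.11366692] [0.5351758  0.21239638 0.12001904]
```

View pics/v10.png

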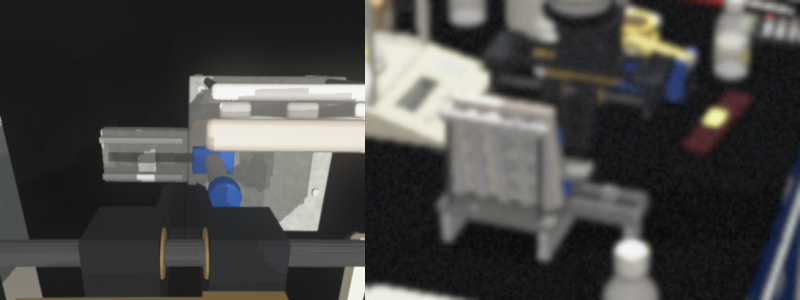

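The cap is now at x≈0.525, about 50 mm in, and the tile still leans. I'll check for the stop.

{"fn": "arm_command", "kwargs": {
  "increments": [
    {"tx": 0,"ty": 1,"tz": 0,"roll": 0,"jaw": 0},
    {"tx": 0,"ty": 1,"tz": 0,"roll": 0,"jaw": 0},
    {"tx": 0,"ty": 0,"tz": 0,"roll": 0,"jaw": 0}
  ]
}}

```text
t: 18.4
ee_pos: [0.4999, 0.1954, 0.1087]
eef_rot: [-179.8, 0.0, 88.8]
contact_force: [-4.7, -0.4, 4.1]
grip_width: 0.003
```

The stop has been reached. Backing off.

{"fn": "arm_command", "kwargs": {
  "increments": [
    {"tx": 0,"ty": -8,"tz": 0,"roll": 0,"jaw": 0},
    {"tx": 0,"ty": -25,"tz": 0,"roll": 0,"jaw": 0},
    {"tx": 0,"ty": -40,"tz": 0,"roll": 0,"jaw": 0},
    {"tx": 0,"ty": 0,"tz": -50,"roll": 0,"jaw": 0},
    {"tx": 0,"ty": 0,"tz": -50,"roll": 0,"jaw": 0}
  ]
}}

```text
t: 19.02
ee_pos: [0.4268, 0.1966, 0.209]
eef_rot: [-180.0, 0.0, 88.8]
contact_force: [1.0, 1.1, 1.4]
grip_width: -0.001
```

```bash
python3 - <<'E'
from h import *
s=r.sense(); print(s['t'],s['ee_pos'],s['contact_force'])
im,d,W=grab('wrist','w11'); P=cloud('wrist',d,W)
m=(im[...,0]>120)&(im[...,0]>1.6*im[...,2])&(P[...,2]>.110)&(P[...,2]<.123); print(m.sum(),P[m].mean(0),P[m].min(0),P[m].max(0))
q=P[(d>0)&(P[...,2]>.165)&(P[...,2]<.185)&(P[...,0]>.48)&(P[...,0]<.64)&(P[...,1]>.2)&(P[...,1]<.3)]; print('tile top',len(q),q.mean(0),q.min(0),q.max(0))
im3,d3,W3=grab('top','t11'); P3=cloud('top',d3,W3)
for n,(u,v) in dict(b1=(150,260),b2=(399,246),b3=(372,163)).items(): print(n,P3[v,u].round(3))
im2,_,_=grab('side','s11'); b=cv2.resize(im2[170:280,200:360],(435,300))
cv2.imwrite('pics/v11.png',np.hstack([cv2.resize(im,(365,300)),b]))
E
```

```text
19.025 [0.42675989 0.19661207 0.20896828] [0.97421515 1.07339207 1.36897553]
821 [0.5234413  0.20241948 0.11715433] [0.51384584 0.19135338 0.11016997] [0.53456579 0.21219635 0.11940586]
tile top 2570 [0.53200451 0.25212871 0.17311977] [0.50716008 0.24535672 0.16503534] [0.56368763 0.257668   0.17648184]
b1 [0.379 0.415 0.137]
b2 [ 0.417 -0.202  0.11 ]
b3 [ 0.633 -0.139  0.106]
```

View pics/v11.png

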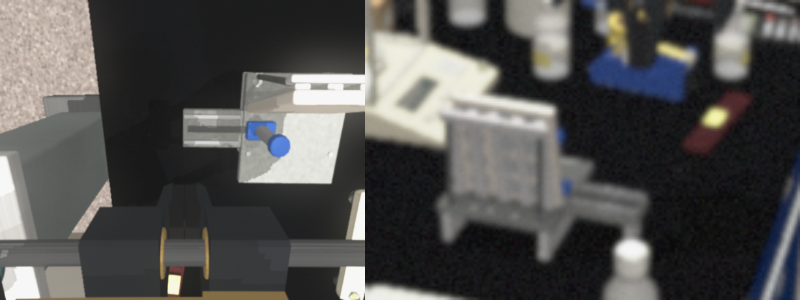

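The tile leans on the slats and the keeper stands in front of it, against its stop. The arm is clear and the bottles have not moved.

```bash
python3 -c "
from h import *
print(r.close_job())"
```

```text
the job is handed in; nothing more can be done
None
```

The tile leans on the backrest with its wells to the slats, and the keeper is pushed fully in. I handed the job in after about 19 s of the 56 s; it reports no verdict, so the checks below are my own.

**What I did**
- I pushed the tile home with the two spread fingertips, which also squared it to the backrest.
- I raised its near edge by friction and followed the tipping arc. It passed its balance point at about 86°, where the last few degrees onto the slats were a short free tip. I then pressed it gently to seat it, at 9.5 N.
- I pushed the keeper by its cap with closed fingers until it met its stop (4.7 N, and it moved no further), then backed the arm clear.

**Last checks**
- **Tile:** its top edge was at z ≈ 0.173 m with its front at y ≈ 0.245 m, which fits a 12° lean. It was about 4 mm off the backrest's middle and looked square in the wrist and side views.
- **Keeper:** the cap had moved about 48–50 mm from where it started.
- **Bottles:** the three bottle-cap points I measured at the start read the same to within 3 mm.
- **Disagreement:** the plane fit to the tile near upright (about 83°, 12 mm scatter) mixed slats and tile, so I did not use it. I judged the final lean from the top edge, the pictures and the seating force.
- **Not measured:** I did not measure the turning speed during the free tip. My estimate beforehand was about 3 rad/s, against the limit of 7.

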